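# Check-weigh a bead pail on the hook scale

## Task

The two bead pails look alike, but one is full and one is short: hang either one by its bail on the hook scale, letting the spring take the weight slowly so that the pointer never jumps, let go and leave it hanging untouched for a good second once it has come to rest. Then lift it off just as slowly and stand it gently in the tray's largest bay if it pulled the pointer below the thick line (full), or on the middle of the felt coasters if it did not (short). Leave the other pail and everything else where it is, and do not pull the pointer down to its end stop.

Things in the scene. Friction and masses are not known exactly. Their poses are not given: they have to be found in the camera images.
- pail_a: One of two lidded round tin pails that look alike: can 60 mm across (lid 63), 44 mm high, stiff wire bail pitched like a roof in the pail's y-z plane, square wooden knob on top, 132 mm high over all. One pail is full (0.42 to 0.58 kg), one short (0.18 to 0.31 kg); either may be which. Origin: centre of its underside, z up. A half turn makes no difference.
- pail_b: One of two lidded round tin pails that look alike: can 60 mm across (lid 63), 44 mm high, stiff wire bail pitched like a roof in the pail's y-z plane, square wooden knob on top, 132 mm high over all. One pail is full (0.42 to 0.58 kg), one short (0.18 to 0.31 kg); either may be which. Origin: centre of its underside, z up. A half turn makes no difference.
- pail_a_seat (a point): Point under the peak of pail_a's bail, 83 mm above its underside; lies within about 4 mm of the hook's saddle when it hangs. Bail: 5 mm wire, uprights at y = +-34 mm up to z = 66 mm, sloping to the peak (wire centre z = 88 mm); the opening under the peak runs from the lid (z = 44 mm) to z = 85 mm. Axes as the pail's.
- pail_b_seat (a point): Point under the peak of pail_b's bail, 83 mm above its underside; lies within about 4 mm of the hook's saddle when it hangs. Bail: 5 mm wire, uprights at y = +-34 mm up to z = 66 mm, sloping to the peak (wire centre z = 88 mm); the opening under the peak runs from the lid (z = 44 mm) to z = 85 mm. Axes as the pail's.
- pail_a_knob (a point): Middle of the wooden knob of pail_a, 116 mm above the pail's underside. Knob 22 x 22 mm, sides along the pail's x and y, from z = 100 to 132 mm: it may be gripped along x or y. Axes as the pail's.
- pail_b_knob (a point): Middle of the wooden knob of pail_b, 116 mm above the pail's underside. Knob 22 x 22 mm, sides along the pail's x and y, from z = 100 to 132 mm: it may be gripped along x or y. Axes as the pail's.
- scale: Hook spring scale on a stand, fixed: grey base plate (x -30 to 175 mm, y +-53 mm, top z = 15 mm), upright aluminium tube 36 mm thick at x = 128 mm, 248 mm high, white graduated plate beside it (x = 110, y = 45 to 87 mm, up to z = 211 mm), steel hook standing out toward -x. Origin: on the desk straight below the hook's saddle; x runs from the hook's tip to the tube, z up.
- hook_saddle (a point): Lowest point of the hook's upper side, where the bail rests: z = 180 mm empty, sinks with the load. Axes as the scale's. Hook: 7 mm bar along x; toward -x it rises to an upturned tip (end 27.5 mm out, top 14.5 mm above the saddle), toward +x to a straight arm (top 17.5 mm above, from x = 32 mm); underside 7 mm below. A bail enters over the tip from -x, wire across the hook.
- pointer (a joint): Downward travel of hook and pointer in m: 0 empty, end stop 0.060. Spring 110 N/m (11 mm per 0.1 kg), lightly damped: swings for about a second if disturbed. Pointer reads against the white plate; thick line at 0.0325: a full pail draws 0.037 to 0.052, a short one 0.016 to 0.028. A delicate movement: above 0.05 m/s the pointer has jumped.
- tray: Mint-green moulded tray, 219 x 346 mm, rim 18 mm high, fixed; partition walls 13 mm high. Origin: centre of its underside; its long side is its y. The largest bay spans x = -101 to +16 mm, y = -161 to +31 mm.
- tray_bay (a point): Middle of the floor of the tray's largest bay (117 x 192 mm), 2 mm above the desk. Axes as the tray's.
- felt_stack: Low stack of round felt coasters, about 97 mm across and 21 mm high, fixed. Origin: centre of its underside.
- felt_top (a point): Middle of the top of the felt coasters, 21 mm above the desk.
- white_bottle: Bystander: a white paint bottle, 74 mm across, 135 mm tall. Origin: centre of its underside. Leave it alone.
- glue_bottle: Bystander: a white squeeze bottle of glue with a nozzle, 171 mm tall. Origin: centre of its underside. Leave it alone.
- thread_spool: Bystander: an upright thread spool, 28 mm across, 38 mm tall. Origin: centre of its underside. Leave it alone.
- orange_bottle: Bystander: a small orange paint bottle, 38 mm across, 75 mm tall. Origin: centre of its underside. Leave it alone.
Things that resemble listed ones, but are neither listed nor needed, are in the scene too. Leave any black look-alike of the pail_b alone.

How it is judged:
By the outcome, as a careful person would: the job done as asked, in the order asked, and still so for the second after the job is handed in, with the robot touching nothing.
It also fails if it takes over 67 s, if anything falls off the work surface, if the arm or the gripper's body presses on something with over 40 N, if the wrist force passes 120 N, or if a joint passes its speed limit or range.

## Robot

A 7-joint arm with a two-finger parallel gripper is mounted at the origin on the work surface; the furniture and walls round the work are solid. World frame = base frame: x ahead of the robot, y to its left, z up, the work surface at z = 0. Lengths are in m, angles in rad, forces in N, time in s.
With the tool pointing down it reaches from about 0.4 to 0.9 m from the base axis. Payload 5.5 kg.
Tool frame: the origin (TCP) lies midway between the tips of the shut fingers; the grasp point (between the pads) lies 19 mm behind it (manip.grip_depth is the distance from the TCP to the grasp point, in m); z points along the fingers, y is the line along which they close (so a half turn about z gives the same grasp; the last joint's range is limited). The gripper opens to 92 mm and grips with 3 to 60 N. Pads are 19 mm wide; open, the fingers measure 130 mm over their backs; the gripper's body (75 mm by 190 mm) begins 47 mm behind the grasp point.
Start: joints at [1.449, 0.501, -0.427, 1.55, 0.221, 1.138, -0.21], TCP at [0.244, -0.602, 0.227] pointing down, gripper open.
Joint ranges: [-2.88, 2.88], [-0.31, 2.03], [-1.54, 1.56], [0.2, 2.42], [-1.41, 4.55], [0.19, 2.02], [-2.57, 2.57]. Speed limits (rad/s): [2.57, 2.57, 3.14, 3.14, 3.14, 3.14, 3.14].

## Interface

Orientations are given as a unit quaternion [x, y, z, w].
In Python, from bench import manip, effector, viewer gives the robot as it stands. Calls block until the motion is done:
- manip.move_pose(position, orientation): joint-space move of the TCP to a pose.
- manip.servo_line(position, ori=None, vel=0.15): straight line of the TCP; ori=None keeps the orientation; vel is the mean speed in m/s.
- manip.movej(angles): joint-space move.
- effector.open_jaws() and effector.close(f_grip=None): open the fingers fully, or close them until they stop; f_grip is the grip in N (None keeps the last).
- manip.sleep(seconds).
- manip.solve_ik(position, orientation): joint angles nearest the present ones, or None.
- viewer.get_image(name): name is "side" or "top" or "wrist"; returns the picture (384x512x3 uint8, red, green, blue); there is no depth.
- viewer.get_calibration(name): a dict with "vfov" (degrees; the focal length in pixels is half the picture's height over the tangent of half this angle, whatever the lens; pixels are square), "cx", "cy" (the principal point, pixels), "eye" and "attitude" of the camera in the world. Camera axes: x right, y down, z forward; pixel columns grow to the right and rows downward; lengths in m; the calibration is good to about 2 mm. A picture is of the moment at which its call begins: read the wrist's pose just before it. get_calibration takes no time and is no camera call; for the wrist camera it gives the pose at the moment of the call.
A pose or a line that the arm cannot do raises manip.PlanningError and nothing moves.
- manip.hand_in(): hands the job in; it is judged then, once.
Readings, each from a call of its own:
- manip.current_clock(): time.
- manip.current_q(): joint angles.
- manip.current_joint_velocities(): joint speeds.
- manip.current_tau(): joint torques, N m.
- manip.current_tool_pos(): TCP position.
- manip.current_tcp_rot(): TCP orientation.
- manip.current_force(): force on the tool from outside, world axes, zero at the start.
- manip.current_wrist_torque(): the same for the moment, N m.
- manip.current_finger_gap(): finger opening in m.
- manip.current_gripper_force(): force on a finger pad.
Only numpy, scipy, OpenCV 4.12 (cv2) and the standard library are available. Lean on these libraries where they do the work, as an engineer would, in place of code of your own. Each camera call takes 0.05 s, during which the arm holds its last target. There are 200 camera calls.

## Working session

There is one attempt and no reset: what is moved stays moved. The work goes in short steps, each a Python script; the robot and the scene stay as the last script left them, time stands still between calls to the robot, and variables do not carry over. Pictures are saved under pics/ and viewed, at most 10 in all, crops included, and the job is handed in when it is done.

```bash
ls; mkdir -p pics; python3 - <<'E'
from bench import manip, effector, viewer
import cv2
for n in ("side","top"):
    c=viewer.get_calibration(n); print(n,c)
    cv2.imwrite(f"pics/{n}0.png",cv2.resize(viewer.get_image(n)[:,:,::-1],(800,600),interpolation=cv2.INTER_CUBIC))
print(manip.current_tcp_rot(),manip.current_clock())
E
```

```text
pics
side {'vfov': 45.356171248877814, 'cx': 253.15425858264794, 'cy': 193.13231915436205, 'eye': array([ 0.46518331, -1.27189911,  0.88685769]), 'attitude': array([ 0.87130528,  0.02234375, -0.01696742, -0.48993875])}
top {'vfov': 50.565610551786, 'cx': 255.44899997835486, 'cy': 190.59541476269965, 'eye': array([ 0.27079133, -0.01122279,  1.3414384 ]), 'attitude': array([-0.70564246,  0.70645174, -0.03285698,  0.04376152])}
[ 9.81544935e-01  1.91229527e-01 -1.47935596e-04 -8.86627960e-04] 0.1
```

View pics/top0.png

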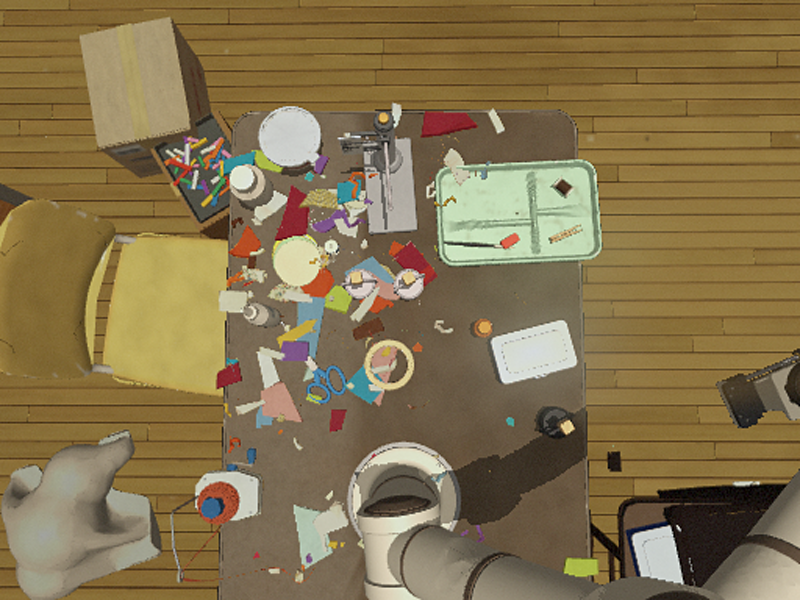

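View pics/side0.png

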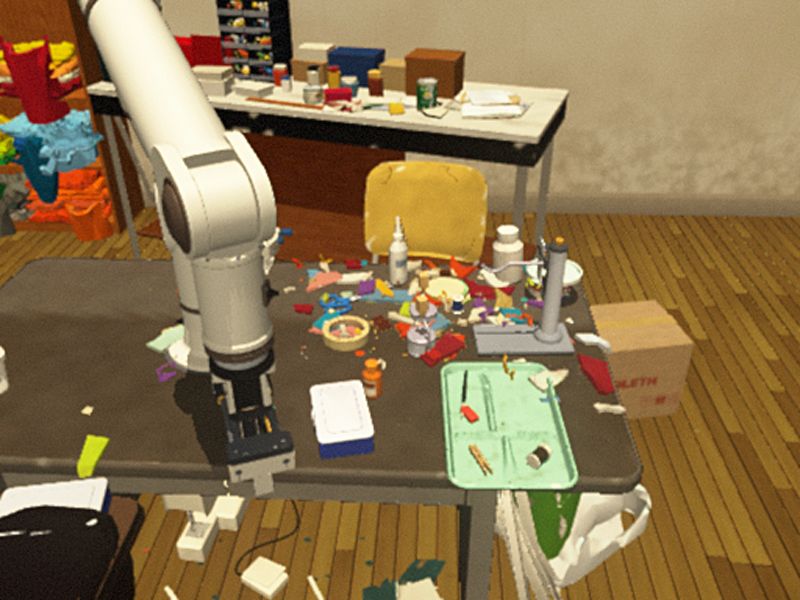

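```bash
python3 - <<'E'
from bench import viewer
import cv2
t=viewer.get_image("top")[:,:,::-1]; s=viewer.get_image("side")[:,:,::-1]
cv2.imwrite("pics/t1.png",cv2.resize(t[65:200,140:295],None,fx=4.4,fy=4.4,interpolation=cv2.INTER_CUBIC)) 
cv2.imwrite("pics/s1.png",cv2.resize(s[140:240,245:385],None,fx=5.5,fy=5.5,interpolation=cv2.INTER_CUBIC))
E
```

```text
(no output)
```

View pics/t1.png

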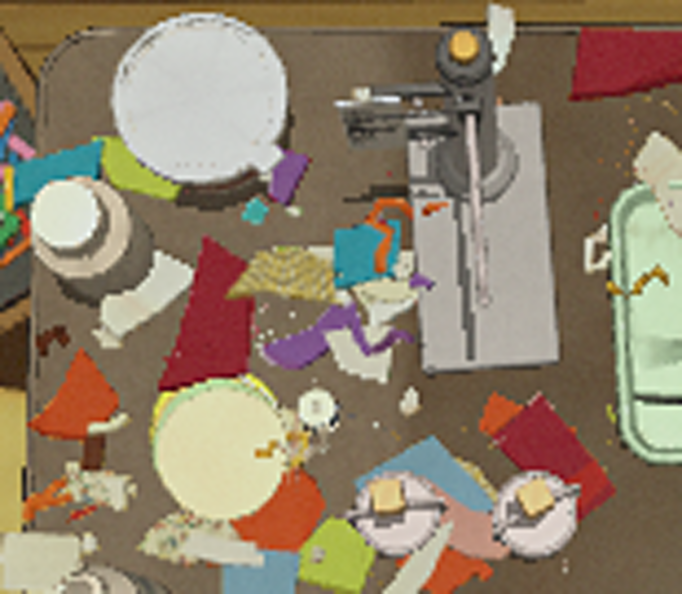

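View pics/s1.png

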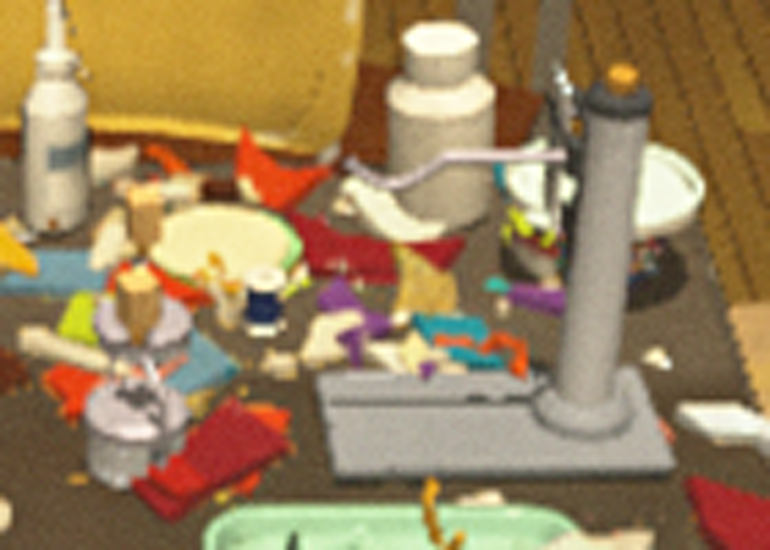

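```bash
cat > h.py <<'E'
import numpy as np
from scipy.spatial.transform import Rotation as R
from bench import manip, effector, viewer
def ray(n,u,v,c=None):
    c=c or viewer.get_calibration(n); f=192/np.tan(np.radians(c['vfov'])/2)
    d=R.from_quat(c['attitude']).apply([(u-c['cx'])/f,(v-c['cy'])/f,1]); return np.array(c['eye']),d
def onz(n,u,v,z,c=None):
    e,d=ray(n,u,v,c); return e+d*(z-e[2])/d[2]
def tri(a,b):
    (e,d),(g,h)=ray("top",*a),ray("side",*b)
    s=np.linalg.lstsq(np.c_[d,-h],g-e,rcond=None)[0]; p,q=e+d*s[0],g+h*s[1]
    return (p+q)/2,np.linalg.norm(p-q)
def quat(yaw): # tool down, closing line (tool y) at world angle yaw
    y=np.array([np.cos(yaw),np.sin(yaw),0]); z=np.array([0,0,-1.]); return R.from_matrix(np.c_[np.cross(y,z),y,z]).as_quat()
E
python3 - <<'E'
from h import *
np.set_printoptions(precision=4,suppress=True)
T=lambda x,y:((x+.5)/4.4+139.5,(y+.5)/4.4+64.5)
S=lambda x,y:((x+.5)/5.5+244.5,(y+.5)/5.5+139.5)
B=lambda x,y:(x*.64,y*.64)
P=lambda k,*a:print(k,onz("top",*T(*a[:2]),a[2]))
P("L knob",389,496,.132);P("L lid",397,514,.044);P("L bail1",360,522,.066);P("L bail2",438,505,.066)
P("R knob",535,498,.132);P("R lid",536,515,.044);P("R bail1",499,524,.066);P("R bail2",578,491,.066)
print("side Rknob",onz("side",*S(138,273),.132), "Rlid",onz("side",*S(137,400),.044))
print("Rk tri",tri(T(535,498),S(138,273)))
P("base fl",421,372,.015);P("base fr",558,361,.015);P("base br",542,103,.015)
print("side base",onz("side",*S(338,476),.015),onz("side",*S(318,376),.015),onz("side",*S(672,467),.015))
print("hook tip",tri(T(486,302),S(348,160)), onz("top",*T(485,302),.192))
P("hook arm far",472,118,.194)
P("felt",222,450,.021)
print("felt side",onz("side",*S(226,248),.021))
for k,x,y in(("tl",441,163),("tr",597,160),("br",601,262),("bl",437,268)):print("tray",k,onz("top",*B(x,y),.018))
for k,x,y,z in(("bay tl",447,172,.002),("bay tr",528,172,.002),("bay br",528,220,.002),("bay bl",444,228,.002)):print(k,onz("top",*B(x,y),z))
E
```

```text
L knob [0.4427 0.0899 0.132 ]
L lid [0.4419 0.0913 0.044 ]
L bail1 [0.4332 0.1162 0.066 ]
L bail2 [0.4455 0.0601 0.066 ]
R knob [ 0.4411 -0.0099  0.132 ]
R lid [ 0.4409 -0.0105  0.044 ]
R bail1 [0.4316 0.0161 0.066 ]
R bail2 [ 0.4554 -0.0407  0.066 ]
side Rknob [ 0.442  -0.0057  0.132 ] Rlid [ 0.4424 -0.007   0.044 ]
Rk tri (array([ 0.4414, -0.0098,  0.1343]), np.float64(0.0013292695281960478))
base fl [0.5538 0.0762 0.015 ]
base fr [ 0.5619 -0.0273  0.015 ]
base br [ 0.7633 -0.0157  0.015 ]
side base [ 0.5627 -0.0395  0.015 ] [0.5548 0.0687 0.015 ] [ 0.7614 -0.0213  0.015 ]
hook tip (array([0.5619, 0.0219, 0.1945]), np.float64(0.0002253419690199695)) [0.5626 0.0227 0.192 ]
hook arm far [0.6868 0.0314 0.194 ]
felt [0.4936 0.2247 0.021 ]
felt side [0.4975 0.2162 0.021 ]
tray tl [ 0.7053 -0.0806  0.018 ]
tray tr [ 0.7101 -0.4136  0.018 ]
tray br [ 0.4896 -0.4145  0.018 ]
tray bl [ 0.4778 -0.0705  0.018 ]
bay tl [ 0.6905 -0.0943  0.002 ]
bay tr [ 0.6896 -0.2692  0.002 ]
bay br [ 0.5838 -0.2668  0.002 ]
bay bl [ 0.567  -0.0868  0.002 ]
```

```bash
python3 - <<'E'
from h import *
import cv2,json
np.set_printoptions(precision=4,suppress=True)
q0=manip.current_q();print(R.from_quat(manip.current_tcp_rot()).as_matrix())
best=None
for yaw in np.radians([112.7,-67.3]):
    q=manip.solve_ik([.441,-.0097,.25],quat(yaw)); print(yaw,q)
    h=manip.solve_ik([.589,.024,.33],quat(yaw-np.radians(18.5))); print(' hook',h)
    if q is not None and (best is None or abs(np.array(q)[6])<abs(best[1][6])): best=(yaw,np.array(q))
print(best[0])
manip.move_pose([.441,-.0097,.28],quat(best[0]))
c=viewer.get_calibration("wrist"); im=viewer.get_image("wrist")
cv2.imwrite("pics/w1.png",cv2.resize(im[:,:,::-1],(768,576),interpolation=cv2.INTER_CUBIC))
json.dump({k:np.array(v).tolist() for k,v in c.items()},open("w1.json","w"))
print(c,manip.current_tool_pos(),manip.current_clock(),manip.current_force())
E
```

```text
[[ 0.9269  0.3754 -0.0004]
 [ 0.3754 -0.9269  0.0012]
 [ 0.0001 -0.0013 -1.    ]]
1.9669860669976094 [ 1.1135  0.2429 -1.2822  2.0037  0.2641  1.0822  1.6803]
 hook [ 0.7895  0.5869 -1.2969  1.5634  0.569   1.4267  1.0966]
-1.1746065865921838 [ 1.0011  0.1831 -1.1295  2.0054  0.1893  1.0649 -1.389 ]
 hook [ 0.702   0.4791 -1.0975  1.5655  0.4326  1.3638 -1.9375]
-1.1746065865921838
{'vfov': 60.23056959068362, 'cx': 259.02185973322753, 'cy': 193.58619424650658, 'eye': array([0.5137, 0.0185, 0.4378]), 'attitude': array([ 0.823 , -0.5488, -0.0815,  0.1222])} [ 0.4412 -0.0107  0.28  ] 2.4917 [-0.2488  0.5337  0.4912]
```

View pics/w1.png

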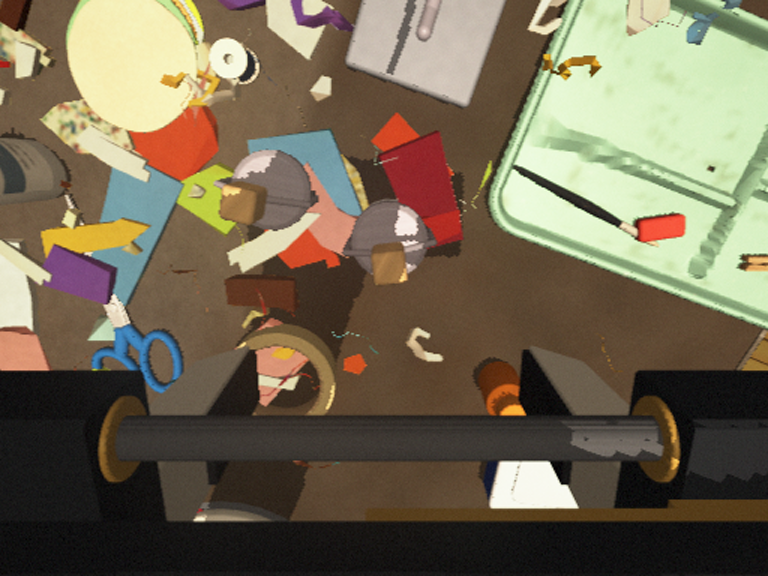

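```bash
python3 - <<'E'
from h import *
import json
np.set_printoptions(precision=4,suppress=True)
c=json.load(open("w1.json"))
P=lambda k,x,y,z:print(k,onz("wrist",x/1.5,y/1.5,z,c))
P("knob",391,266,.132);P("knobL",374,266,.132);P("knobR",408,262,.132)
P("lid",390,238,.044);P("bail L",349,250,.066);P("bail R",433,240,.066)
P("hook tip",425,38,.19);P("base fl",347,66,.015);P("base fr",468,106,.015)
P("felt",133,66,.021)
E
python3 - <<'E'
import cv2,sys
im=cv2.imread("pics/w1.png")[130:300,200:480]
cv2.imwrite("pics/w1c.png",cv2.resize(im,None,fx=2.8,fy=2.8,interpolation=cv2.INTER_CUBIC))
E
```

```text
knob [ 0.4435 -0.0124  0.132 ]
knobL [ 0.4393 -0.0024  0.132 ]
knobR [ 0.45   -0.0213  0.132 ]
lid [ 0.4443 -0.0116  0.044 ]
bail L [0.4276 0.0154 0.066 ]
bail R [ 0.4593 -0.0407  0.066 ]
hook tip [0.5606 0.0202 0.19  ]
base fl [0.5521 0.0697 0.015 ]
base fr [ 0.5619 -0.0302  0.015 ]
felt [0.4881 0.2214 0.021 ]
```

View pics/w1c.png

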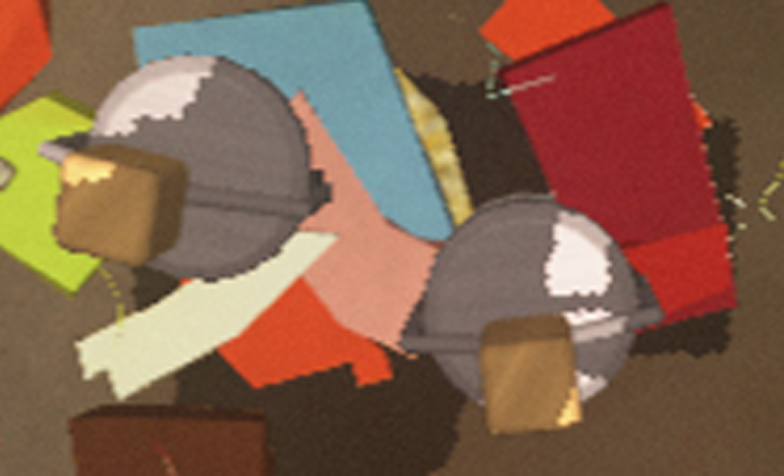

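```bash
python3 - <<'E'
from h import *
import cv2,json
np.set_printoptions(precision=4,suppress=True)
Q=quat(np.radians(-62.5)); x,y=.4425,-.0112
manip.servo_line([x,y,.2],Q,vel=.12)
F=lambda:np.mean([(manip.sleep(.03),manip.current_force())[1] for _ in range(6)],0)
manip.servo_line([x,y,.098],vel=.1)
f0=F(); print("f0",f0)
effector.close(30); print("gap",manip.current_finger_gap(),manip.current_gripper_force(),F())
manip.servo_line([x,y,.15],vel=.06)
f1=F(); print("f1",f1,"mass",-(f1-f0)[2]/9.81)
manip.servo_line([x,y,.219],vel=.12)
a=np.radians(4.2); u=np.array([np.cos(a),np.sin(a),0]); sad=np.array([.588,.0235,0])
p=sad-.07*u; p[2]=.219
manip.servo_line(p,quat(np.radians(-85.8)),vel=.1)
c=viewer.get_calibration("wrist"); im=viewer.get_image("wrist"); s=viewer.get_image("side")
json.dump({k:np.array(v).tolist() for k,v in c.items()},open("w2.json","w"))
A=cv2.resize(im[:,:,::-1],(533,400)); B=cv2.resize(s[130:240,260:360,::-1],None,fx=2.6,fy=400/110,interpolation=cv2.INTER_CUBIC)
cv2.imwrite("pics/m2.png",np.hstack([A,B])); cv2.imwrite("pics/w2full.png",im[:,:,::-1])
print(manip.current_tool_pos(),manip.current_clock(),F(),manip.current_wrist_torque())
E
```

```text
f0 [-0.2462 -0.1921 -0.2148]
gap 0.02171089235536359 29.807736575603485 [-0.2914  0.282  -1.1543]
f1 [ 0.0293 -0.3636 -2.9088] mass 0.27461909560852216
[0.5175 0.018  0.2187] 8.9667 [ 0.0242 -0.2034 -2.7545] [ 0.0848 -0.0043 -0.0319]
```

View pics/m2.png

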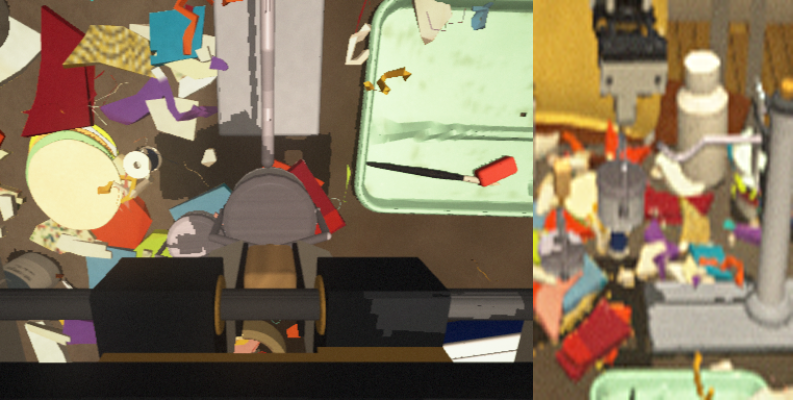

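```bash
python3 - <<'E'
from h import *
import json
np.set_printoptions(precision=4,suppress=True)
c=json.load(open("w2.json")); k=512/533
P=lambda n,x,y,z:print(n,onz("wrist",x*k,y*k*384/400/k,z,c))
P("tip",268,164,.19);P("tipend",268,167,.194);P("arm",265.5,20,.194)
P("lid",269,206,.122+.044)
f=[]
t0=manip.current_clock()
for i in range(40): manip.sleep(.01); f.append(manip.current_force()[2])
f=np.array(f);print(f.mean(),f.std(),f[:10], manip.current_clock()-t0)
E
```

```text
tip [0.5606 0.0214 0.19  ]
tipend [0.5597 0.0214 0.194 ]
arm [0.6303 0.0277 0.194 ]
lid [0.529  0.0186 0.166 ]
-2.8231887810029717 0.3690591047444989 [-3.0152 -3.1635 -3.4375 -2.0729 -2.1603 -3.5302 -2.5371 -2.5988 -3.1744
 -2.536 ] 0.3332999999999995
```

```bash
cat >> h.py <<'E'
def fz(n=60): return np.mean([(manip.sleep(.01),manip.current_force()[2])[1] for _ in range(n)])
u=np.array([np.cos(np.radians(4.4)),np.sin(np.radians(4.4)),0]); sad=np.array([.588,.0237,0])
E
python3 - <<'E'
from h import *
np.set_printoptions(precision=4,suppress=True)
at=lambda z:sad+[0,0,z]
manip.servo_line(at(.219),vel=.06); print(manip.current_force())
manip.servo_line(at(.199),vel=.04); print("pre",fz())
for z in (.193,.188,.183,.178,.173):
    manip.servo_line(at(z),vel=.012); print(z,manip.current_tool_pos()[2],fz(40),manip.current_force()[:2])
print(manip.current_clock())
E
```

```text
[-0.5558 -0.1306 -2.5648]
pre -2.790826609139185
0.193 0.1929535086310977 -2.8561667133362043 [0.0925 0.0063]
0.188 0.18800801321621224 -2.3551250307407656 [-0.965   0.8499]
0.183 0.182994374785182 -1.6834409941420723 [-0.0763  0.237 ]
0.178 0.17798769033672296 -1.128097570249271 [ 0.901  -0.0904]
0.173 0.17299038975670397 -0.7426840785441273 [0.5746 0.3673]
16.55
```

```bash
python3 - <<'E'
from h import *
import cv2
at=lambda z:sad+[0,0,z]
manip.servo_line(at(.1675),vel=.012); f=fz(100); print(f)
z=.1675+np.clip((f+.05)/110,-.003,.003); manip.servo_line(at(z),vel=.008); print(z,fz(100))
effector.open_jaws(); p=manip.current_tool_pos()
im=viewer.get_image("side")
manip.servo_line(at(.29),vel=.06); 
fr=[im]
for _ in range(3): manip.sleep(.2); fr.append(viewer.get_image("side"))
print("free bias",fz(60),manip.current_clock())
cv2.imwrite("pics/s3.png",np.hstack([cv2.resize(i[125:240,265:365,::-1],None,fx=4,fy=4,interpolation=cv2.INTER_CUBIC) for i in (fr[0],fr[3])]))
for i in fr[2:]: print(np.abs(i.astype(int)-fr[1])[150:215,265:365].mean())
E
```

```text
-0.0356522238067944
0.16763043432902916 -0.1186573442662492
free bias -0.06145072856815536 23.7583
3.011794871794872
2.971794871794872
```

View pics/s3.png

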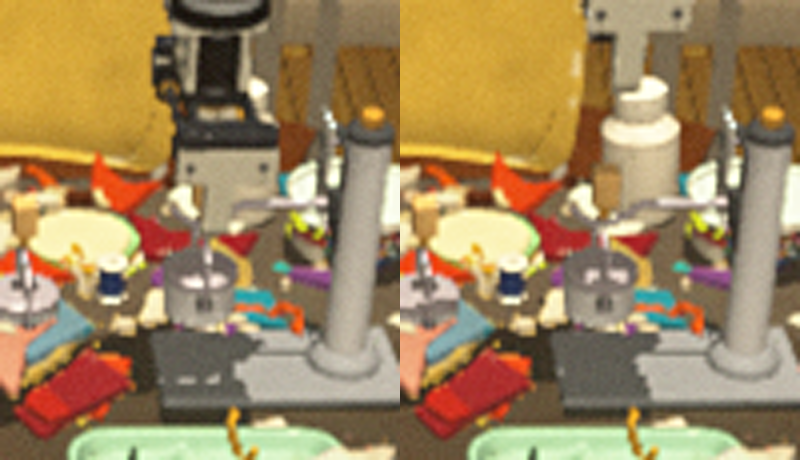

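```bash
python3 - <<'E'
from h import *
import cv2
at=lambda z:sad+[0,0,z]
manip.sleep(2.2)
manip.servo_line(at(.19),vel=.07); manip.servo_line(at(.1676),vel=.03)
effector.close(30); print("gap",manip.current_finger_gap(),fz(30))
manip.servo_line(at(.199),vel=.012); print("lifted",fz(30),manip.current_clock())
manip.servo_line(at(.219),vel=.03)
p=sad-.08*u+[0,0,.219]; manip.servo_line(p,vel=.07); print(fz(20))
manip.servo_line(p+[0,0,.045],vel=.1)
manip.servo_line([.492,.222,.264],vel=.12)
print(manip.current_clock())
im=viewer.get_image("wrist");t=viewer.get_image("top")
A=cv2.resize(im[:,:,::-1],(533,400)); B=cv2.resize(t[100:220,140:220,::-1],(267,400),interpolation=cv2.INTER_CUBIC)
cv2.imwrite("pics/m4.png",np.hstack([A,B]))
E
```

```text
gap 0.021687400287987945 0.0491696164745481
lifted -3.0193639366781095 32.7917
-3.186346975786942
37.525
```

View pics/m4.png

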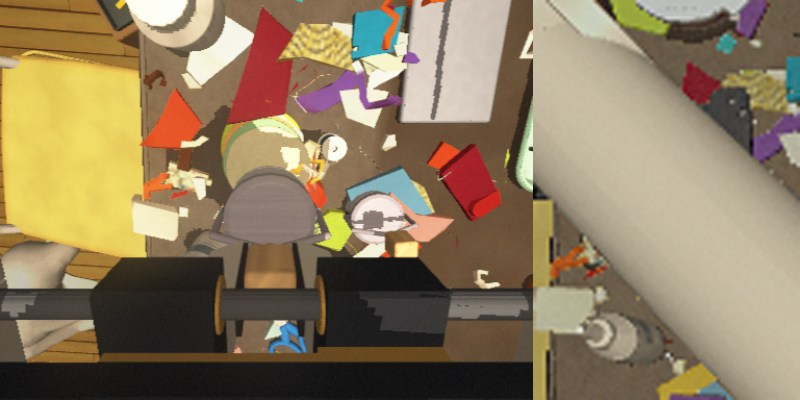

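```bash
python3 - <<'E'
from h import *
import cv2
np.set_printoptions(precision=4,suppress=True)
k=.96
for a in((265,128),(222,160),(308,158)): print(onz("wrist",a[0]*k,a[1]*k,.021))
p=np.array([.493,.222,0])
manip.servo_line(p+[0,0,.135],vel=.08); f0=fz(30)
z=.135
manip.servo_line(p+[0,0,.126],vel=.03);z=.126
while z>.112:
    z-=.0015; manip.servo_line(p+[0,0,z],vel=.012); f=fz(12)
    if f-f0>1.5: break
print(z,f0,f,manip.current_clock())
effector.open_jaws()
manip.servo_line(p+[0,0,.16],vel=.06); manip.servo_line(p+[0,0,.3],vel=.15)
manip.move_pose([.50,-.12,.38],quat(np.radians(-85.8)))
t=viewer.get_image("top");s=viewer.get_image("side")
cv2.imwrite("pics/m5.png",np.hstack([cv2.resize(t[65:200,140:295,::-1],(460,400),interpolation=cv2.INTER_CUBIC),cv2.resize(s[150:240,255:345,::-1],(340,400),interpolation=cv2.INTER_CUBIC)]))
print(manip.current_clock())
E
```

```text
[0.5363 0.2288 0.021 ]
[0.4959 0.2765 0.021 ]
[0.5056 0.1763 0.021 ]
0.12 -2.819127187540955 2.292336126527879 41.5917
46.1083
```

View pics/m5.png

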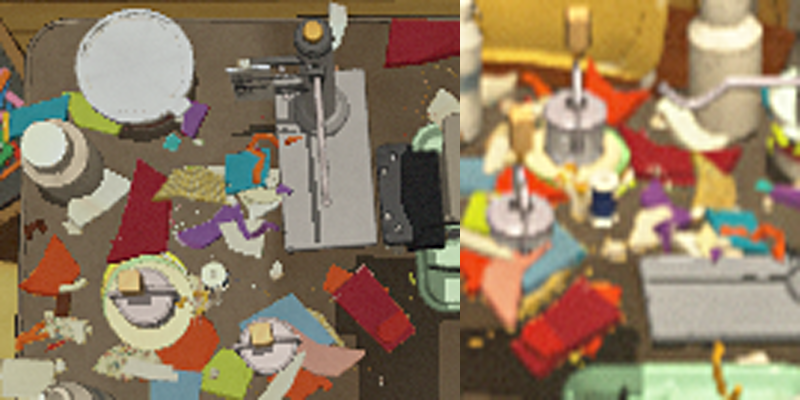

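```bash
python3 -c "
from bench import manip
print(manip.hand_in())"
```

```text
the job is handed in; nothing more can be done
None
```

I hung the right-hand pail (the one nearer the tray) on the hook scale; it drew the pointer about 25 mm, short of the thick line at 32.5 mm (travel from the wrist force, about 0.28 kg, not read off the pointer), so it is the short one. It now stands upright on the middle of the felt coasters; the other pail had not moved in the last picture, and I handed the job in just after 46 s.

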